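Pack the sharpening stone and fold up its case

ROBOT

A 6-joint arm with a two-finger parallel gripper is mounted at the origin on the work surface. World frame = base frame: x ahead of the robot, y to its left, z up, the work surface at z = 0. Lengths are in m, angles in rad, forces in N, time in s.
With the tool pointing down it reaches from about 0.275 to 0.875 m from the base axis. Payload 12.5 kg.
Tool frame: the origin (TCP) lies on the centre line of the jaws, within the pads' length; the fingertips stand r.finger_overhang ahead of it and the grasp point (between the pads) lies 3 mm ahead of it (r.finger_overhang is the distance from the TCP to the fingertips, in m); z points along the fingers, y is the line along which they close (so a half turn about z gives the same grasp; the last joint's range is limited). The gripper opens to 85 mm and grips with 20 to 120 N. Pads are 22 mm wide; open, the fingers measure 114 mm over their backs; the gripper's body (76 mm by 85 mm) begins 54 mm behind the grasp point. The pads swing forward as they close: fully open they stand 13 mm farther back than shut.
Start: joints at [-1.428, 0.351, 1.652, -0, 1.139, -0.085], TCP at [0.124, -0.536, 0.253] pointing down, gripper open.
Joint ranges: [-2.75, 2.75], [-0.79, 2.1], [0.01, 2.65], [-1.57, 4.71], [0.07, 3.14], [-2.87, 2.87]. Speed limits (rad/s): [2.22, 2.22, 2.79, 3.14, 3.14, 3.14].

INTERFACE

Orientations are given as a unit quaternion [x, y, z, w].
In Python, from cell import r, optics gives the robot as it stands. The module is installed in compiled form; this text tells all that it offers. Calls block until the motion is done:
- r.move_to(position, orientation): joint-space move of the TCP to a pose.
- r.move_linear(position, rot=None, vel=0.15): straight line of the TCP; rot=None keeps the orientation; vel is the mean speed in m/s.
- r.set_joints(angles): joint-space move.
- r.set_gripper(opening, squeeze=None): opening from 0.0 (shut) to 1.0 (fully open); squeeze is the grip in N (None keeps the last); returns when the fingers have stopped.
- r.sleep(seconds).
- r.inverse_kinematics(position, orientation): joint angles nearest the present ones, or None.
- optics.get_image(name): name is "scene" or "top" or "wrist"; returns a dict with "pixels" (480x640x3 uint8, red, green, blue), "depth" (480x640 float32, m along the optical axis (not along the pixel's ray), 0 where there is no reading), "fx", "fy", "cx", "cy" (pixels), "camera_from_world" (4x4, takes a point from world to camera coordinates); the wrist camera has in their place "mount" (4x4, takes a point from camera to tool coordinates, whose origin is the TCP and whose axes are the flange's). Camera axes: x right, y down, z forward; pixel columns grow to the right and rows downward; lengths in m; the calibration is good to about 2 mm. The wrist camera is an equidistant fisheye: a pixel r from the principal point sees the ray r / f radians off the axis. A picture is of the moment at which its call begins: read the wrist's pose just before it.
A pose or a line that the arm cannot do raises r.PlanningError and nothing moves.
- r.hand_in(): hands the job in; it is judged then, once.
Readings, each from a call of its own:
- r.current_t(): time.
- r.current_q(): joint angles.
- r.current_qvel(): joint speeds.
- r.current_effort(): joint torques, N m.
- r.current_tool_pos(): TCP position.
- r.current_ee_rot(): TCP orientation.
- r.current_contact_force(): force on the tool from outside, world axes, zero at the start.
- r.current_torque(): the same for the moment, N m.
- r.current_opening(): opening from 0.0 (shut) to 1.0 (fully open).
- r.current_finger_force(): force on a finger pad.
Only numpy, scipy, OpenCV 4.12 (cv2) and the standard library are available. Lean on these libraries where they do the work, as an engineer would, in place of code of your own. Each camera call takes 0.05 s, during which the arm holds its last target. There are 200 camera calls.

TASK

Take the sharpening stone out of its rack, lay it on a broad face and set it fully down in the shallow tray of the plywood case while the flaps are still folded out. Then raise all three flaps until they stand upright, so that the case is an open box around the stone. Leave the other things on the bench where they stand.

Things in the scene. Friction and masses are not known exactly. Their poses are not given: they have to be found in the camera images.
- case: Fold-flat plywood case fixed to the bench; origin on the bench under its middle, z up, y along its 118 mm length, x across (68 mm). Floor top at 22 mm height; a ledge round it (5 mm wide, top at 28 mm) leaves a tray 108 (y) x 58 (x) mm. At +y a fixed upright wall 6 mm thick, top at 67 mm. The -x, +x and -y sides have hinged flaps, nearly flat at the start, pointing outwards.
- case_tray (a point): Middle of the tray floor, 22 mm above the bench, axes as the case.
- stone: Grey sharpening stone, a plain loose block 100 x 25 x 50 mm (own x, y, z), 0.2 to 0.4 kg. It starts on a long narrow edge in the rack, own z up, origin at the centre of that underside; own y is normal to the broad 100 x 50 faces, so it is vertical (either way) when the stone lies flat.
- stone_center (a point): Centre of the stone (on own z, 25 mm from the origin), axes as the stone.
- rack: Dark wooden stone rack fixed to the bench, 110 x 60 mm base 8 mm thick, with two low walls (top 25 mm above the bench, 84 mm long) 31 mm apart that hold the stone on edge along the rack's x. Origin on the bench under its middle. 33 mm of the stone stands clear above the walls.
- flap_near (a joint): Stiff hinge of the -x flap of the case: 0 = flat, pointing outwards, 1.571 = upright, stop at 1.60; stays where it is left. The flap is a 6 mm plywood panel, 116 mm wide and 42 mm from hinge to free edge, with a tab 26 mm wide and 30 mm long on the middle of the free edge, which can be pinched by its sides.
- flap_near_tab (a point): Grip point in the tab of the -x flap: mid-thickness, 58 mm from the hinge axis, 16 mm beyond the panel's edge. Own x points from it to the hinge, own y is parallel to the hinge, own z is normal to the flap (up when flat, into the case when upright).
- flap_near_hinge (a point): Middle of the hinge axis of the -x flap, 25 mm above the bench, level with the flap's upper face when flat; turns with the flap, own y along the axis.
- flap_far (a joint): Stiff hinge of the +x flap of the case: 0 = flat, pointing outwards, 1.571 = upright, stop at 1.60; stays where it is left. The flap is a 6 mm plywood panel, 116 mm wide and 42 mm from hinge to free edge, with a tab 26 mm wide and 30 mm long on the middle of the free edge, which can be pinched by its sides.
- flap_far_tab (a point): Grip point in the tab of the +x flap: mid-thickness, 58 mm from the hinge axis, 16 mm beyond the panel's edge. Own x points from it to the hinge, own y is parallel to the hinge, own z is normal to the flap (up when flat, into the case when upright).
- flap_far_hinge (a point): Middle of the hinge axis of the +x flap, 25 mm above the bench, level with the flap's upper face when flat; turns with the flap, own y along the axis.
- flap_end (a joint): Stiff hinge of the -y flap of the case: 0 = flat, pointing outwards, 1.571 = upright, stop at 1.60; stays where it is left. The flap is a 6 mm plywood panel, 66 mm wide and 42 mm from hinge to free edge, with a tab 26 mm wide and 30 mm long on the middle of the free edge, which can be pinched by its sides.
- flap_end_tab (a point): Grip point in the tab of the -y flap: mid-thickness, 58 mm from the hinge axis, 16 mm beyond the panel's edge. Own x points from it to the hinge, own y is parallel to the hinge, own z is normal to the flap (up when flat, into the case when upright).
- flap_end_hinge (a point): Middle of the hinge axis of the -y flap, 25 mm above the bench, level with the flap's upper face when flat; turns with the flap, own y along the axis.
- spray_can: Bystander: blue spray can, 52 mm across, 150 tall; origin at the centre of its underside.
- glue_bottle: Bystander: yellow glue bottle with a cap, 58 mm across, 160 tall; origin at the centre of its underside.
- wax_jar: Bystander: squat amber wax jar with steel cap, 58 mm across, 50 tall; origin at the centre of its underside.
- turned_bowl: Bystander: turned wooden bowl, 120 mm across, 50 tall; origin at the centre of its underside.
- chuck: Bystander: dark steel lathe chuck, stepped disc, 72 mm across, 62 tall; origin at the centre of its underside.
- brush: Bystander: wooden-handled bench brush lying flat, about 200 mm long; origin at the underside of its middle.
- sanding_block: Bystander: cork sanding block, 90 x 50 x 32 mm; origin at the centre of its underside.
Things that resemble listed ones, but are neither listed nor needed, are in the scene too. Leave any turquoise look-alike of the stone alone.

How it is judged:
By the outcome, as a careful person would: the job done as asked, in the order asked, and still so for the second after the job is handed in, with the robot touching nothing.
It also fails if it takes over 72 s, if anything falls off the work surface, if the arm or the gripper's body presses on something with over 40 N, if the wrist force passes 120 N, or if a joint passes its speed limit or range.

## Working session

There is one attempt and no reset: what is moved stays moved. The work goes in short steps, each a Python script; the robot and the scene stay as the last script left them, time stands still between calls to the robot, and variables do not carry over. Pictures are saved under pics/ and viewed, at most 10 in all, crops included, and the job is handed in when it is done.

```bash
mkdir -p pics
python3 - <<'E'
from cell import r, optics
import cv2, numpy as np
print(r.current_t(), r.finger_overhang, r.current_tool_pos(), r.current_ee_rot())
ims={n:optics.get_image(n) for n in("scene","top","wrist")}
for n,d in ims.items():
    cv2.imwrite(f"pics/{n}0.png",d["pixels"][:,:,::-1]); np.savez(f"{n}0.npz",**d)
    print(n,d["fx"],d["fy"],d["cx"],d["cy"],np.round(d.get("camera_from_world",d.get("mount")),4).tolist())
E
```

```text
0.0 0.022 [ 0.12418256 -0.53550483  0.25276043] [ 9.93519549e-01  1.13659955e-01 -1.26818013e-05 -5.65870387e-04]
scene 494.12666764915923 494.12666764915923 326.10946718825267 238.5336418437565 [[0.146, 0.9893, 0.0019, -0.1173], [0.8385, -0.1228, -0.5309, -0.4366], [-0.5249, 0.0791, -0.8475, 1.706], [0.0, 0.0, 0.0, 1.0]]
top 565.382650233697 565.382650233697 324.70133301907845 247.40571710690773 [[0.0272, -0.9996, -0.0016, 0.0383], [-0.9929, -0.0268, -0.1156, 0.572], [0.1155, 0.0048, -0.9933, 1.1952], [0.0, 0.0, 0.0, 1.0]]
wrist 371.64829954431775 371.64829954431775 318.90378291078764 240.4858529238699 [[0.0004, -0.9534, -0.3018, 0.0772], [1.0, 0.0003, 0.0002, 0.001], [-0.0001, -0.3018, 0.9534, -0.1207], [0.0, 0.0, 0.0, 1.0]]
```

View pics/top0.png

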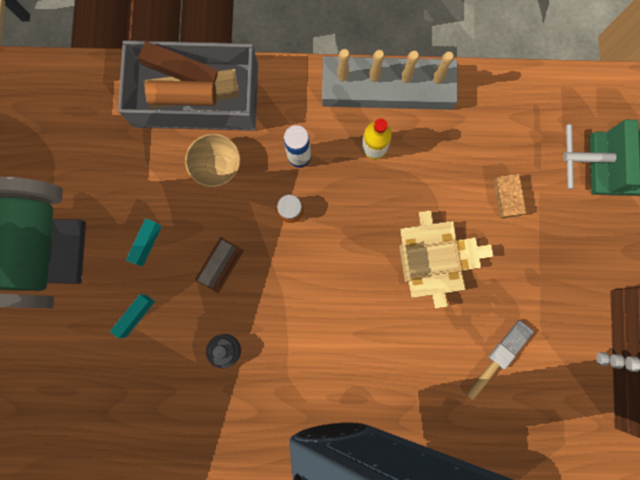

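View pics/scene0.png

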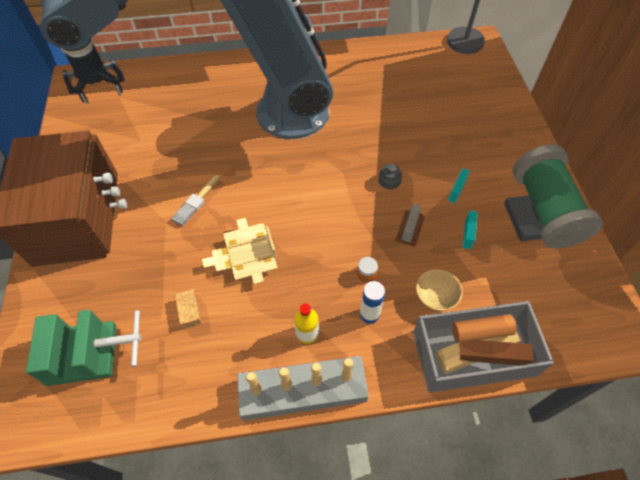

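Candidates for the stone, in top-view pixels: the grey block in the dark rack (218,265), turquoise block A (143,242) and turquoise block B (132,316). Going by the description I choose the one in the rack, and check it in a close crop alongside the case.

```bash
cat > h.py <<'E'
import numpy as np, cv2
def cloud(d):
    v,u=np.mgrid[:480,:640]; Z=d["depth"]
    P=np.stack([(u-d["cx"])*Z/d["fx"],(v-d["cy"])*Z/d["fy"],Z],-1)
    T=np.linalg.inv(d["camera_from_world"]); return P@T[:3,:3].T+T[:3,3]
E
python3 - <<'E'
from h import *
top=np.load("top0.npz"); W=cloud(top)
img=top["pixels"][:,:,::-1]
a=cv2.resize(img[225:305,180:260],(400,400),interpolation=cv2.INTER_CUBIC)
b=cv2.resize(img[205:313,390:498],(400,400),interpolation=cv2.INTER_CUBIC)
cv2.imwrite("pics/crop1.png",np.hstack([a,b]))
def reg(W,u0,u1,v0,v1): 
    M=np.zeros((480,640),bool);M[v0:v1,u0:u1]=1; return M&(top["depth"]>0)
def rect(m,n):
    p=W[m][:,:2].astype(np.float32); c,s,a=cv2.minAreaRect(p); print(n,m.sum(),np.round(c,4),np.round(s,4),round(a,2),'z',np.round(np.median(W[m][:,2]),4))
R=reg(W,190,250,230,300); z=W[...,2]
print('table z',np.median(z[reg(W,330,380,200,240)]))
rect(R&(z>.048),'stone top'); rect(R&(z>.018)&(z<.035),'walls'); rect(R&(z>.004),'rack')
C=reg(W,392,498,207,313)
rect(C&(z>.055),'wall top'); rect(C&(z>.012)&(z<.05),'case all')
hist=np.histogram(z[C],bins=np.arange(-.005,.08,.003)); print(hist[0])
sc=np.load("scene0.npz"); W2=cloud(sc); z2=W2[...,2]; Ws=W; W=W2
D=np.zeros((480,640),bool);D[195:250,390:430]=1; rect(D&(z2>.048),'scene stone')
D[:]=0;D[215:285,200:285]=1; rect(D&(z2>.058),'scene wall')
E
```

```text
table z 0.0008828860752190248
stone top 596 [0.5292 0.2874] [0.0273 0.0999] 61.64 z 0.0589
walls 368 [0.5302 0.2868] [0.0517 0.1078] 61.49 z 0.0257
rack 1690 [0.5301 0.2863] [0.1554 0.1316] 2.5 z 0.0256
wall top 139 [ 0.5419 -0.1183] [0.0793 0.0069] 9.92 z 0.0669
case all 4799 [ 0.5588 -0.1844] [0.1881 0.1988] 49.69 z 0.0279
[ 775 2548 2222  592   35    0    3   75  419  821 1110 1191  730  284
  108   36   10    9    5   10    8    9   10   47   48   16    1    0]
scene stone 277 [0.8789 0.1135] [0.0272 0.8817] 63.29 z 0.0585
scene wall 81 [ 0.8906 -0.0927] [0.7772 0.0136] 3.98 z 0.0674
```

View pics/crop1.png

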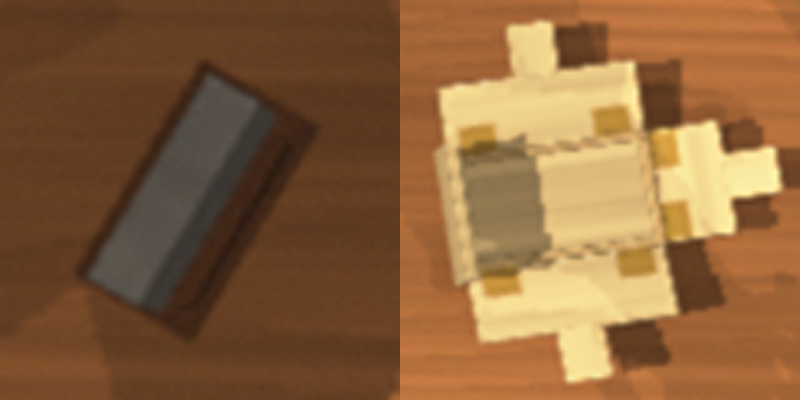

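The crop shows the grey stone on edge in the dark rack at about top (218,262). The case has its fixed wall on the left (top ~(399,262), +y) and its three flaps folded out (tabs at ~(426,217), (440,303), (487,252)). 

My plan is to grip the stone from above and tip it flat onto free bench. Then I regrip it across its 50 mm width and lower it into the tray.

```bash
cat >> h.py <<'E'
from scipy.spatial.transform import Rotation as Ro
def quat(z,y):
    z=np.array(z,float);z/=np.linalg.norm(z);y=np.array(y,float);y-=z*(y@z);y/=np.linalg.norm(y)
    return Ro.from_matrix(np.c_[np.cross(y,z),y,z]).as_quat()
def down(a,flip=1):  # closing line at world angle a (deg)
    a=np.radians(a); return quat([0,0,-1],[flip*np.cos(a),flip*np.sin(a),0])
def best(r,p,quats):
    q0=np.array(r.current_q()); c=[]
    for q in quats:
        s=r.inverse_kinematics(p,q)
        if s is not None: c.append((np.abs(np.array(s)-q0).max(),q))
    return min(c,key=lambda t:t[0])[1]
def wcloud(d,pos,rot):
    v,u=np.mgrid[:480,:640]; x=(u-d["cx"])/d["fx"]; y=(v-d["cy"])/d["fy"]; th=np.hypot(x,y)+1e-9
    k=np.tan(th)/th; Z=d["depth"]; P=np.stack([x*k*Z,y*k*Z,Z],-1)
    P=P@d["mount"][:3,:3].T+d["mount"][:3,3]; return P@Ro.from_quat(rot).as_matrix().T+pos
E
python3 - <<'E'
from cell import r
from h import *
p=np.array([.5297,.2872,0])
q=best(r,p+[0,0,.2],[down(61.6),down(61.6,-1)])
for z in(.2,): r.move_to(p+[0,0,z],q)
print(r.current_t(),np.round(r.current_q(),3))
r.set_gripper(.6,60); r.move_linear(p+[0,0,.060],vel=.15)
print(r.current_t(),r.current_contact_force())
r.set_gripper(0,60); print(r.current_t(),r.current_opening(),r.current_finger_force(),r.current_contact_force())
r.move_linear(p+[0,0,.16],vel=.15); print(r.current_t(),r.current_opening(),r.current_contact_force())
a=np.radians(10.)
for th in (0,45):
  t=np.radians(th); z=[np.sin(t)*np.cos(a),np.sin(t)*np.sin(a),-np.cos(t)]; y=np.array([np.cos(t)*np.cos(a),np.cos(t)*np.sin(a),np.sin(t)])
  for f in(1,-1):
    print(th,f,r.inverse_kinematics([.43,0.02,.12],quat(z,f*y)))
E
```

```text
3.3667 [ 0.419  0.502  1.562 -0.     1.078 -0.655]
4.8833 [-0.10282321  0.46213639 -0.03964992]
5.2417 0.2740812013623606 60.37040054798126 [-0.70331889 -1.49879393  6.18772899]
6.0583 0.28189450349593903 [ 0.02175571  1.17275027 -2.09263585]
0 1 [-6.17558178e-02  3.49217049e-01  2.06355403e+00 -4.44089210e-16
  7.28821577e-01 -2.36288743e-01]
0 -1 None
45 1 None
45 -1 [-0.21673841  0.32827147  2.49175536  2.54454749  0.50026635  0.25400733]
```

Run:
```python
from cell import r
from h import *
a=np.radians(10.); t=np.radians(45); u=np.array([np.cos(a),np.sin(a),0])
z=-np.sin(t)*u-np.array([0,0,np.cos(t)]); y=np.cos(t)*u-np.array([0,0,np.sin(t)])
P=np.array([.45,.03,.047]); 
q=best(r,P+[0,0,.09],[quat(z,y),quat(z,-y)])
print(np.round(r.inverse_kinematics(P+[0,0,.09],q),2),np.round(r.inverse_kinematics(P,q),2))
r.move_to(P+[0,0,.09],q); print(r.current_t(),r.current_contact_force())
f0=np.array(r.current_contact_force())
r.move_linear(P,vel=.1); print(r.current_t(),r.current_contact_force()-f0)
for k in range(4):
    if (r.current_contact_force()-f0)[2]>3: break
    r.move_linear(np.array(r.current_tool_pos())-[0,0,.001],vel=.05); 
print(r.current_t(),r.current_tool_pos(),r.current_contact_force()-f0)
r.set_gripper(.42); r.move_linear(np.array(r.current_tool_pos())-.07*z,vel=.1)
print(r.current_t(),r.current_contact_force())
```

```text
[ 0.02  0.71  1.58 -0.11  1.63 -0.12] [ 0.02  0.85  1.58 -0.11  1.48 -0.1 ]
7.1083 [-0.73111176  0.64631372 -1.70982928]
8.1583 [ 1.04312316 -0.95783458 -1.20470393]
8.6583 [0.45062297 0.02997812 0.04604248] [ 1.84665844 -0.47728689  5.37227423]
9.7833 [-0.53498426  0.59269326  0.03431097]
```

Next I move above the stone and case, where one wrist image can measure both.

Run:
```python
from cell import r, optics
from h import *
P=[.42,-.07,.30]
q=best(r,P,[down(10),down(10,-1)])
r.set_gripper(.9); r.move_to(P,q); r.sleep(.2)
pos,rot=np.array(r.current_tool_pos()),r.current_ee_rot(); d=optics.get_image("wrist"); t=optics.get_image("top")
np.savez("w1.npz",pos=pos,rot=rot,**d); np.savez("top1.npz",**t)
cv2.imwrite("pics/w1.png",d["pixels"][:,:,::-1]); cv2.imwrite("pics/top1.png",t["pixels"][:,:,::-1])
print(r.current_t(),pos,np.round(r.current_q(),2))
```

```text
11.5833 [ 0.42039166 -0.06968913  0.29897223] [-0.27  0.07  1.89 -0.    1.19 -0.45]
```

View pics/w1.png

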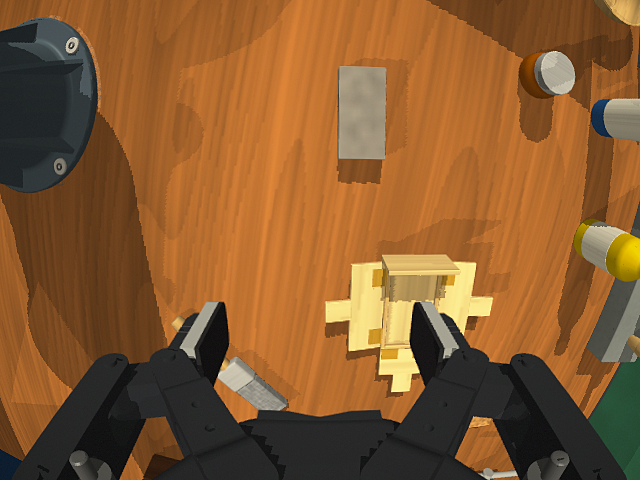

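The wrist view shows the stone flat on the bench at (362,112). The case is at (415,290), with the near tab at (338,312), the far tab at (480,307) and the end tab at (400,382). Now I measure them.

Run:
```python
from h import *
d=dict(np.load("w1.npz")); W=wcloud(d,d["pos"],d["rot"]); z=W[...,2]; ok=d["depth"]>0
hsv=cv2.cvtColor(d["pixels"],cv2.COLOR_RGB2HSV).astype(int)
def reg(u0,u1,v0,v1): M=np.zeros((480,640),bool);M[v0:v1,u0:u1]=1; return M&ok
def rect(m,n):
    c,s,a=cv2.minAreaRect(W[m][:,:2].astype(np.float32)); print(n,m.sum(),np.round(c,4),np.round(s,4),round(a,2),np.round(np.median(W[m][:,2]),4))
print('bench',np.median(z[reg(250,320,100,200)]))
rect(reg(325,400,50,180)&(z>.018),'stone w')
rect(reg(370,470,240,290)&(z>.063),'wall')
ply=(hsv[...,1]<150)&(hsv[...,2]>170)&(hsv[...,0]>15)
def col(W,m,n,h):  # component of m within
    rect(m,n)
rect(reg(320,350,285,340)&(z>.012)&ply,'near tab'); rect(reg(473,500,280,335)&(z>.012)&ply,'far tab'); rect(reg(375,425,371,400)&(z>.012)&ply,'end tab')
# tray floor
t=dict(np.load("top1.npz")); W=cloud(t); z=W[...,2]; ok=t["depth"]>0
rect(reg(260,345,230,330)&(z>.018)&(z<.035),'stone top')
t=dict(np.load("top0.npz")); W=cloud(t); z=W[...,2]; ok=t["depth"]>0
rect(reg(415,437,207,222)&(z>.012),'far tab top0'); rect(reg(428,452,293,313)&(z>.012),'near tab top0'); rect(reg(474,498,240,268)&(z>.012),'end tab top0')
rect(reg(392,420,235,290)&(z>.060),'wall top0')
```

```text
bench 0.00013909987454358008
stone w 4399 [0.4483 0.0288] [0.0507 0.1006] 9.95 0.025
wall 455 [ 0.542  -0.1197] [0.0797 0.0072] 10.19 0.0668
near tab 535 [ 0.4664 -0.2088] [0.0288 0.0545] 11.8 0.0363
far tab 358 [ 0.6412 -0.1532] [0.0259 0.0524] 18.81 0.033
end tab 456 [ 0.5117 -0.1988] [0.0513 0.2643] 33.41 0.0294
stone top 780 [0.4456 0.0422] [0.0499 0.0751] 10.01 0.0258
far tab top0 128 [ 0.6452 -0.1634] [0.0227 0.0261] 4.08 0.0341
near tab top0 191 [ 0.4643 -0.1904] [0.033 0.034] 8.61 0.0372
end tab top0 284 [ 0.5668 -0.2906] [0.0596 0.0403] 0.01 0.0298
wall top0 126 [ 0.5419 -0.1183] [0.0793 0.0069] 9.92 0.0671
```

Run:
```python
from h import *
d=dict(np.load("w1.npz")); W=wcloud(d,d["pos"],d["rot"]); ok=d["depth"]>0
t=dict(np.load("top0.npz")); T=cloud(t)
a=np.radians(10.1); X=np.array([np.cos(a),np.sin(a)]); Y=np.array([-np.sin(a),np.cos(a)]); wc=np.array([.542,-.1192])
for n,C,k in(("w",W,ok),("t",T,t["depth"]>0)):
    x=(C[...,:2]-wc)@X; y=(C[...,:2]-wc)@Y; z=C[...,2]
    def prof(m,s,b,lab):
        print(n,lab,' '.join(f"{v*1e3:.0f}:{np.median(z[m&(abs(s-v)<.001)])*1e3:.0f}" for v in b if (m&(abs(s-v)<.001)).any()))
    prof(k&(abs(x)<.008),y,np.arange(-.225,.008,.002),'y')
    prof(k&(y>-.075)&(y<-.05),x,np.arange(-.12,.12,.002),'x')
    def tab(m,s,lab):
        v=s[m]; print(n,lab,m.sum(),np.round(np.percentile(v,[1,50,99]),4))
    tab(k&(x<-.09)&(x>-.15)&(y>-.12)&(y<0)&(z>.015),y,'near tab y'); tab(k&(x>.09)&(x<.15)&(y>-.12)&(y<0)&(z>.015),y,'far tab y'); tab(k&(y<-.177)&(y>-.22)&(abs(x)<.05)&(z>.015),x,'end tab x')
```

```text
w y -225:0 -223:0 -221:1 -219:1 -217:0 -215:1 -213:-0 -207:-0 -205:1 -201:1 -199:0 -193:31 -191:31 -189:31 -187:31 -185:31 -183:30 -181:30 -179:30 -177:30 -175:30 -173:29 -171:29 -169:30 -167:29 -165:29 -163:28 -161:28 -159:28 -157:28 -155:28 -153:28 -151:27 -149:27 -147:27 -145:27 -143:27 -141:27 -139:27 -137:27 -135:27 -133:27 -131:26 -129:26 -127:26 -125:26 -123:26 -121:28 -119:27 -117:25 -115:22 -113:22 -111:22 -109:22 -107:22 -105:22 -103:22 -101:22 -99:22 -97:22 -95:22 -93:22 -91:22 -89:22 -87:22 -85:22 -83:22 -81:22 -79:22 -77:22 -75:22 -73:22 -71:22 -69:23 -67:22 -65:23 -63:22 -61:22 -59:22 -57:22 -55:22 -53:22 -51:22 -49:22 -47:22 -45:22 -43:22 -41:22 -39:22 -37:22 -35:22 -33:22 -31:22 -29:22 -27:22 -25:22 -23:22 -3:66 -1:66 1:60 3:43 5:-0 7:-0
w x -120:0 -118:0 -116:0 -114:-0 -112:0 -110:0 -108:-0 -106:0 -104:38 -102:38 -100:0 -98:38 -96:37 -94:37 -92:36 -90:36 -88:36 -86:35 -84:35 -82:34 -80:34 -78:33 -76:33 -74:32 -72:33 -70:32 -68:32 -66:32 -64:31 -62:30 -60:31 -58:30 -56:30 -54:29 -52:29 -50:28 -48:28 -46:28 -44:27 -42:27 -40:26 -38:26 -36:25 -34:27 -32:28 -30:28 -28:23
[... 1596 characters left out ...]
:31 -62:33 -60:32 -58:30 -56:30 -54:31 -52:28 -50:30 -48:29 -46:29 -44:27 -42:28 -40:29 -38:26 -36:25 -34:26 -32:29 -30:29 -28:22 -26:23 -24:25 -22:22 -20:23 -18:22 -16:24 -14:22 -12:21 -10:22 -8:23 -6:23 -4:24 -2:22 0:23 2:24 4:23 6:24 8:23 10:23 12:23 14:23 16:24 18:23 20:23 22:23 24:24 26:23 28:23 30:28 32:29 34:28 36:26 38:27 40:29 42:27 44:28 46:27 48:27 50:27 52:27 54:29 56:28 58:30 60:29 62:30 64:30 66:32 68:30 70:30 72:32 74:30 76:31 78:32 80:32 82:32 84:33 86:32 88:32 90:33 92:33 94:34 96:34 98:34 100:35 102:34 104:35 106:4 108:0 110:3 112:1 114:-1 116:0 118:-1
t near tab y 90 [-0.0729 -0.0601 -0.0479]
t far tab y 84 [-0.0741 -0.0612 -0.0491]
t end tab x 85 [-0.0136 -0.0009  0.0118]
```

Run:
```python
from cell import r, optics
from h import *
def tips(d,lab):
    P=wcloud(d,np.zeros(3),[0,0,0,1]); m=(d["depth"]>0)&(abs(P[...,0])<.02)&(abs(P[...,1])<.07)&(P[...,2]>-.05)&(P[...,2]<.06)
    for s in(1,-1):
        q=P[m&(P[...,1]*s>0)]; print(lab,len(q),'zmax',np.round(np.percentile(q[:,2],[90,99,99.8]),4),'y',np.round(np.percentile(abs(q[:,1]),[1,50,99]),4))
print(r.finger_overhang,r.current_opening())
tips(dict(np.load("w1.npz")),'.9')
r.set_gripper(.6); d=optics.get_image("wrist"); tips(d,'.6'); r.set_gripper(.75)
print(r.current_t())
```

```text
0.022 0.9032863530434134
.9 8549 zmax [-0.0036  0.0086  0.011 ] y [0.0315 0.0489 0.0686]
.9 8566 zmax [-0.0036  0.0087  0.0111] y [0.031  0.0487 0.0685]
.6 9487 zmax [-0.0016  0.0139  0.0171] y [0.021  0.0408 0.059 ]
.6 9474 zmax [-0.0017  0.014   0.0174] y [0.0207 0.0405 0.0588]
12.2917
```

```bash
cat >> h.py <<'E'
YAW=np.radians(9.85); CX=np.array([np.cos(YAW),np.sin(YAW),0]); CY=np.array([-np.sin(YAW),np.cos(YAW),0]); CO=np.array([.5531,-.1799,0])
def case(x,y,z): return CO+CX*x+CY*y+np.array([0,0,z])
E
python3 - <<'E'
from cell import r, optics
from h import *
s=np.array([.4483,.0288,0])
q=best(r,s+[0,0,.1],[down(9.95),down(9.95,-1)])
r.move_to(s+[0,0,.08],q); r.move_linear(s+[0,0,.027],vel=.12); print(r.current_t(),r.current_contact_force())
r.set_gripper(0,60); print(r.current_t(),r.current_opening(),r.current_finger_force())
r.move_linear(s+[0,0,.11],vel=.2)
p=case(0,0,.110); q=best(r,p,[down(9.85),down(9.85,-1)])
r.move_to(p,q); f0=np.array(r.current_contact_force()); print(r.current_t(),f0)
r.move_linear(case(0,0,.054),vel=.12); print(r.current_t(),r.current_contact_force()-f0)
for k in range(8):
    if (r.current_contact_force()-f0)[2]>4: break
    r.move_linear(np.array(r.current_tool_pos())-[0,0,.001],vel=.04)
print(r.current_t(),r.current_tool_pos(),r.current_contact_force()-f0)
E
```

```text
13.8417 [0.83665743 0.56870261 0.35374049]
14.1333 0.5641633735048704 62.22969889640808
15.625 [ 0.06779762  0.2408741  -3.20401776]
16.2417 [-0.28230226  0.19005148  0.51608606]
17.4917 [ 0.55379063 -0.17973862  0.05030636] [-1.47204964  0.24591358  5.84348663]
```

Run:
```python
from cell import r, optics
from h import *
r.set_gripper(.75); r.move_linear(np.array(r.current_tool_pos())+[0,0,.08],vel=.2); print(r.current_t())
r.move_to(case(0,-.13,.25),r.current_ee_rot()); r.sleep(.1)
pos,rot=np.array(r.current_tool_pos()),r.current_ee_rot(); d=optics.get_image("wrist"); np.savez("w2.npz",pos=pos,rot=rot,**d)
cv2.imwrite("pics/w2.png",d["pixels"][:,:,::-1]); print(r.current_t(),r.current_contact_force())
W=wcloud(d,pos,rot)-CO; x=W@CX; y=W@CY; z=W[...,2]; k=d["depth"]>0
def rect(m,n):
    c,s,a=cv2.minAreaRect(np.c_[x[m],y[m]].astype(np.float32)); print(n,m.sum(),np.round(c,4),np.round(s,4),round(a,2),np.round(np.percentile(z[m],[5,50,95]),4))
rect(k&(z>.04)&(z<.056)&(abs(x)<.05)&(y>-.06)&(y<.055),'stone')
for n,h,s,e in(('near',-x-.034,y,0),('far',x-.034,y,0),('end',-y-.059,x,0)):
    m=k&(h>.005)&(h<.085)&(abs(s)<.03)&(z>.018)&(z<.06)
    if m.sum()<30: print(n,m.sum()); continue
    p=np.polyfit(h[m],z[m],1); print(n,'angle',np.degrees(np.arctan(p[0])),'z at hinge',p[1],'hmax',np.percentile(h[m],99.5)); t=m&(h>.05); print('  tab mid',np.round(np.percentile(s[t],[1,50,99]),4))
```

```text
18.3417
19.2333 [-0.34987085  0.54805871 -1.01840343]
stone 6542 [0.0005 0.0008] [0.0505 0.1003] 0.07 [0.0458 0.0471 0.0484]
near angle 11.241184361258265 z at hinge 0.025110306876728633 hmax 0.07002078132176912
  tab mid [-0.0139 -0.0013  0.0116]
far angle 7.566492099016176 z at hinge 0.025223168586328223 hmax 0.0703000019788581
  tab mid [-0.014  -0.0017  0.0113]
end angle 4.328300954240659 z at hinge 0.025509776233006317 hmax 0.07239133396376737
  tab mid [-0.0137 -0.0007  0.0123]
```

View pics/w2.png

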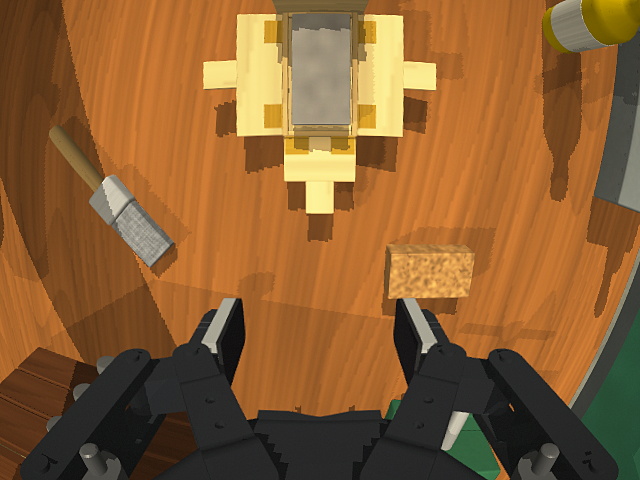

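The stone lies in the tray: its top is at 47 mm, it is centred to within 1 mm, and it sits at wrist px (322,70). The tabs are at (218,75), (420,75) and (320,195), with the brush at (110,200) and the cork block at (430,270) to keep clear of. Next I raise the end flap.

```bash
cat > flap.py <<'E'
from cell import r, optics
from h import *
L=.065
F={'end':(CY,CX,-.059,4.3,'y'),'near':(CX,CY,-.034,11.2,'x'),'far':(-CX,CY,-.034,7.6,'x')}
def pose(name,phi,tau,sgn):
    inw,hy,off,_,_=F[name]; up=np.array([0,0,1.])
    out=-inw; hinge=CO+inw*off+up*.025+(CY*-.001 if name!='end' else 0)
    e=np.cos(phi)*out+np.sin(phi)*up; n=np.sin(phi)*inw*1+np.cos(phi)*up
    g=hinge+L*e-.003*n
    z=np.sin(tau)*inw-np.cos(tau)*up
    return g-.003*z, quat(z,sgn*hy), z
def plan(name,taus,end=90.3,slip=0):
    f0=F[name][3]; best_=None; q0=np.array(r.current_q())
    for t0 in taus:
        for sgn in(1,-1):
            phis=np.radians(np.linspace(f0,end,10)); tt=np.radians(np.linspace(t0,t0-(end-f0)+slip,10))
            w=[pose(name,a,b,sgn) for a,b in zip(phis,tt)]
            p0=(w[0][0]-.06*w[0][2],w[0][1],w[0][2]); pe=(w[-1][0]-.06*w[-1][2],w[-1][1],w[-1][2])
            Q=[r.inverse_kinematics(p,q) for p,q,_ in [p0]+w+[pe]]
            if any(x is None for x in Q): print(name,t0,sgn,'no',[i for i,x in enumerate(Q) if x is None]); continue
            Q=np.array(Q); jump=np.abs(np.diff(Q,axis=0)).max(); mv=np.abs(Q[0]-q0).max()
            print(name,t0,sgn,'jump',round(jump,2),'move',round(mv,2),np.round(Q[0],2),np.round(Q[-1],2))
            if jump<1.2 and (best_ is None or mv<best_[0]-.5): best_=(mv,p0,w,pe)
    return best_
def go(name,b,via=None):
    _,p0,w,pe=b
    if via is not None: r.move_to(via,p0[1])
    r.set_gripper(.5); r.move_to(p0[0],p0[1]); r.move_linear(w[0][0],vel=.1)
    print('at tab',r.current_t(),r.current_contact_force())
    r.set_gripper(0,50); print('grip',r.current_opening(),r.current_finger_force())
    for p,q,_ in w[1:]:
        r.move_linear(p,rot=q,vel=.06); f=r.current_contact_force(); print(np.round(f,1),end=' ')
        if np.linalg.norm(f)>80: print('force stop'); return
    print('up',r.current_t(),r.current_opening())
    r.set_gripper(.5); r.move_linear(pe[0],vel=.15); print('clear',r.current_t(),r.current_contact_force())
E
python3 - <<'E'
from flap import *
b=plan('end',[45,40,35]); 
for n,t in(('near',[45,40,30]),('far',[55,45])): plan(n,t)
if b: go('end',b)
E
```

```text
end 45 1 jump 0.34 move 0.54 [-0.76  1.09  0.98  0.44  1.74 -1.01] [-0.17  0.57  1.83 -1.05  0.79  0.45]
end 45 -1 no [8, 9]
end 40 1 jump 0.34 move 0.49 [-0.74  1.03  1.04  0.4   1.65 -1.01] [-0.13  0.59  1.85 -1.18  0.84  0.59]
end 40 -1 no [8]
end 35 1 jump 0.34 move 0.44 [-0.73  0.98  1.1   0.37  1.56 -1.  ] [-0.1   0.63  1.86 -1.29  0.89  0.71]
end 35 -1 no [7, 8]
near 45 1 no [4]
near 45 -1 jump 0.65 move 1.74 [-0.91  0.52  2.32  1.74  0.68 -1.14] [-0.29  0.79  1.31 -0.25  1.58  1.18]
near 40 1 no [3]
near 40 -1 jump 0.66 move 1.62 [-0.86  0.48  2.29  1.62  0.58 -0.97] [-0.28  0.84  1.25 -0.28  1.67  1.18]
near 30 1 no [2]
near 30 -1 jump 0.68 move 1.2 [-0.76  0.42  2.21  1.2   0.44 -0.45] [-0.26  0.95  1.13 -0.33  1.85  1.18]
far 55 1 no [10]
far 55 -1 jump 0.44 move 1.84 [-0.19  1.43  0.33 -0.38  2.27  1.1 ] [-0.51  0.44  1.91  0.67  0.49  0.34]
far 45 1 no [9, 11]
far 45 -1 jump 0.63 move 1.91 [-0.2   1.26  0.6  -0.29  2.02  1.17] [-0.57  0.44  2.02  1.23  0.46 -0.26]
at tab 21.0917 [ 0.03715698 -0.07475981  0.50643952]
grip 0.2855335162890588 49.10961985588074
[-1.4 -5.9 -2.4] [-3.3 -7.1 -0.3] [-3.2 -7.  -0.2] [-2.5 -6.3  1.4] [-3.8 -6.7  2.4] [-3.7 -6.7  3.7] [-4.  -5.1  6.7] [-2.9 -3.3  6.4] [-4.2 -2.1  8.3] up 24.6333 0.2883376959854631
clear 25.5 [ 0.0507041   0.08327906 -0.22211834]
```

Run:
```python
from flap import *
r.move_linear(np.array(r.current_tool_pos())+[0,0,.05],vel=.2)
b=plan('near',[45])
via=b[1][0]+np.array([0,0,.08]); print(r.inverse_kinematics(via,b[1][1]))
go('near',b,via=via if r.inverse_kinematics(via,b[1][1]) is not None else None)
```

```text
near 45 1 no [4]
near 45 -1 jump 0.65 move 2.72 [-0.91  0.52  2.32  1.74  0.68 -1.14] [-0.29  0.79  1.31 -0.25  1.58  1.18]
[-0.90551372  0.29220883  2.29860342  1.43561045  0.6796408  -0.74751675]
at tab 29.4 [-0.79248834  0.01703817 -0.27300599]
grip 0.2875356091360624 49.45934593677521
[-5.1  3.6  4. ] [-3.9  4.   5.4] [-2.1  5.2  4.1] [-2.1  6.1  5.5] [-3.9  3.9  6. ] [-5.5  5.9  8.4] [-3.9  6.4  8.7] [-3.2  6.8  7.8] [-2.2  7.   8.7] up 33.7083 0.2847824690151208
clear 34.575 [-0.08014656  0.54340151  0.08530781]
```

Run:
```python
from flap import *
r.move_linear(np.array(r.current_tool_pos())+[0,0,.06],vel=.2)
b=plan('far',[60,55])
via=b[1][0]+np.array([0,0,.10]); v=r.inverse_kinematics(via,b[1][1]); print(v)
go('far',b,via=via if v is not None else None)
r.move_linear(np.array(r.current_tool_pos())+[0,0,.08],vel=.2)
r.move_to(case(-.0,-.17,.28),down(9.85) if r.inverse_kinematics(case(0,-.17,.28),down(9.85)) is not None else down(9.85,-1)); r.sleep(.1)
pos,rot=np.array(r.current_tool_pos()),r.current_ee_rot(); d=optics.get_image("wrist"); np.savez("w3.npz",pos=pos,rot=rot,**d)
cv2.imwrite("pics/w3.png",d["pixels"][:,:,::-1]); t=optics.get_image("top"); np.savez("top3.npz",**t); cv2.imwrite("pics/top3.png",t["pixels"][:,:,::-1]); print(r.current_t())
```

```text
far 60 1 jump 0.45 move 3.27 [-0.18  1.55  0.13 -0.47  2.43 -2.12] [-0.48  0.45  1.86  0.46  0.56 -2.58]
far 60 -1 jump 0.45 move 1.15 [-0.18  1.55  0.13 -0.47  2.43  1.02] [-0.48  0.45  1.86  0.46  0.56  0.56]
far 55 1 no [10]
far 55 -1 jump 0.44 move 0.95 [-0.19  1.43  0.33 -0.38  2.27  1.1 ] [-0.51  0.44  1.91  0.67  0.49  0.34]
[-0.18003288  1.41512953  0.17848288 -0.52249047  2.50029818  0.9568573 ]
at tab 37.6167 [ 0.21408457  0.15238965 -0.42917347]
grip 0.29119847328487564 49.022101163864136
[ 2.8  3.8 -0.7] [ 1.2  4.7 -1.4] [ 2.1  4.5 -3.6] [ 1.9  6.6 -2.4] [ 2.5  6.  -1.4] [ 1.9  6.1 -1.2] [2.9 7.5 0.8] [0.9 8.1 2.3] [0.4 7.5 5. ] up 41.05 0.28762196014672076
clear 41.9167 [-0.42495093  0.04515882 -0.81785906]
43.975
```

View pics/w3.png

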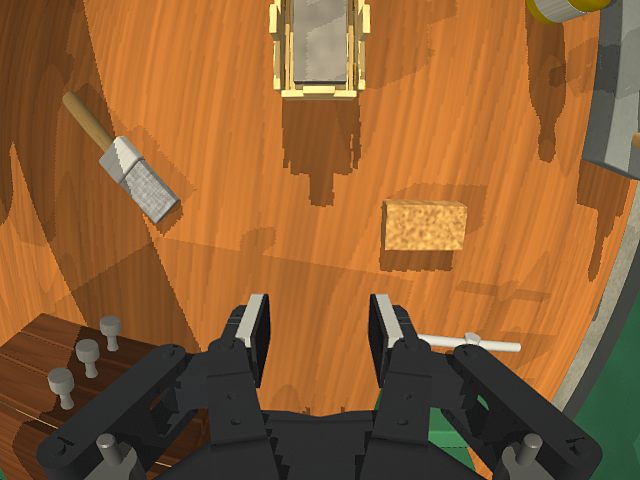

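View pics/top3.png

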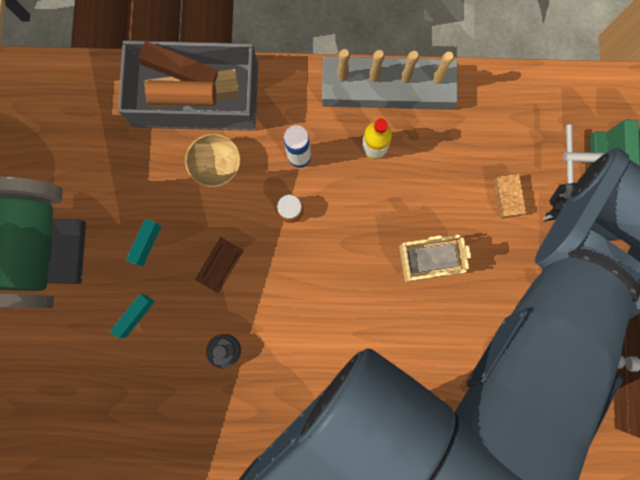

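The wrist view shows the box closed around the stone: end flap at (318,93), side flaps at (275,45) and (362,45). In the top view the box is at (434,258) and the bystanders are unmoved. I'll check the flap angles numerically.

Run:
```python
from h import *
for n in("w3","top3"):
    d=dict(np.load(n+".npz")); W=(wcloud(d,d["pos"],d["rot"]) if n=="w3" else cloud(d))-CO; x=W@CX;y=W@CY;z=W[...,2];k=(d["depth"]>0)
    box=k&(abs(x)<.07)&(abs(y)<.09)
    for nm,m,s in(('near',box&(x<-.015)&(abs(y)<.02),-x-.034),('far',box&(x>.015)&(abs(y)<.02),x-.034),('end',box&(y<-.04)&(abs(x)<.02),-y-.059)):
        t=m&(z>.088)&(z<.105); print(n,nm,t.sum(),'top offset (0..6mm upright)',np.round(np.percentile(s[t],[5,50,95])*1e3,1) if t.any() else '', 'zmax',np.round(z[m].max(),3))
    m=box&(abs(x)<.02)&(abs(y)<.04)&(z<.06); print('stone z',np.percentile(z[m],[5,50,95]))
```

```text
w3 near 255 top offset (0..6mm upright) [0.3 2.9 5.8] zmax 0.1
w3 far 259 top offset (0..6mm upright) [0.9 3.4 6.6] zmax 0.1
w3 end 259 top offset (0..6mm upright) [0.9 4.1 6.7] zmax 0.099
stone z [0.04572555 0.04710641 0.04852026]
top3 near 41 top offset (0..6mm upright) [0.9 3.6 6.3] zmax 0.102
top3 far 45 top offset (0..6mm upright) [0.9 3.5 6.1] zmax 0.102
top3 end 50 top offset (0..6mm upright) [-1.1  1.3  4.9] zmax 0.593
stone z [0.04405039 0.04780245 0.05156813]
```

All three flaps are upright to within about 1°, and the stone is flat with its top at 47 mm. I'm handing in.

```bash
python3 -c "
from cell import r
print(r.current_t(), r.current_contact_force()); print(r.hand_in())"
```

```text
43.975 [ 0.19172967 -0.27252242 -0.19280247]
the job is handed in; nothing more can be done
None
```

The job is handed in at 44 s: the stone lies flat in the tray, all three flaps stand upright to within about 1°, and the last top view showed the bystanders where they started.

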